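# Leak-check a gas bottle, then uncap it whichever way its cap turns

## Robot

A 6-joint arm with a two-finger parallel gripper is mounted at the origin on the work surface. World frame = base frame: x ahead of the robot, y to its left, z up, the work surface at z = 0. Lengths are in mm, angles in rad, forces in N, time in s.
With the tool pointing down it reaches from about 350 to 875 mm from the base axis. Payload 4.2 kg.
Tool frame: the origin (TCP) lies at the very end of the fingers, on their centre line; the grasp point (between the pads) lies 19 mm behind it; z points along the fingers, y is the line along which they close (so a half turn about z gives the same grasp; the last joint's range is limited). The gripper opens to 85 mm and grips with 20 to 120 N. Pads are 22 mm wide; open, the fingers measure 114 mm over their backs; the gripper's body (76 mm by 85 mm) begins 54 mm behind the grasp point. The pads swing forward as they close: fully open they stand 13 mm farther back than shut.
Start: joints at [-0.916, 0.385, 0.008, 0, -1.194, -0.259], TCP at [240.98, -576.652, 231.312] pointing down, gripper open.
Joint ranges: [-3.14, 3.14], [-1.21, 2.06], [-1.07, 1.41], [-3.16, 2.05], [-2.99, -0.16], [-3.1, 3.1]. Speed limits (rad/s): [2.79, 2.79, 3.14, 3.14, 3.14, 3.14].

## Interface

Orientations are given as a unit quaternion [x, y, z, w].
In Python, from bench import arm gives the robot as it stands.
- The arm moves only by the tool servo_tool, never from a script. Its argument "rows" is a list that holds one entry, the list of rows, each a list of 7 numbers: the finger opening in mm, from 0 to 85.4, then the shift along the tool's x, y, z in mm, then the turn, a rotation vector about the tool's x, y, z in rad. A call has 1 to 10 rows; each row is the pose to reach, as a shift and turn from the pose commanded when the call began, along the tool's axes at that moment; what a row does not reach only later rows make up. A row lasts 1/8 s, in which the tool goes at most 62.5 mm and 10.7 degrees, less where a joint would pass 70% of its speed; a pose out of reach is approached as far as the arm can. A call with a gripper value outside its range is refused whole. The fingers move at their own pace and stop on an object; the grip force is fixed at half the most. Time passes only in rows, so rows that repeat a pose let the fingers close. It gives the time, the measured TCP pose, the force, the opening and the grip force at its end, in the units of the state.
- arm.read_state(): the state, without advancing time (a new reading comes with each control period).
- arm.get_image(name): name is "scene" or "top"; returns the picture (400x640x3 uint8, red, green, blue); there is no depth.
- arm.camera_params(name): a dict with "intrinsics" (3x3 intrinsics, pixels), "D" ([k1, k2, p1, p2, k3] as OpenCV has them; the pictures are not rectified), "R" (3x3) and "t" (3): a world point X has camera coordinates R X + t. Camera axes: x right, y down, z forward; pixel columns grow to the right and rows downward; lengths in mm; the calibration is good to about 2 mm. A picture is of the moment at which its call begins. camera_params takes no time and is no camera call.
- arm.job_done(): hands the job in; it is judged then, once.
The state is a dict: "clock": time; "joints": joint angles; "joint_vel": joint speeds; "joint_efforts": joint torques, N m; "position": TCP position; "ee_rot": TCP orientation; "contact_force": force on the tool from outside, world axes, zero at the start; "wrist_torque": the same for the moment, N m; "gripper_width": finger opening in mm; "grasp_force": force on a finger pad.
Only numpy, scipy, OpenCV 4.12 (cv2) and the standard library are available. Lean on these libraries where they do the work, as an engineer would, in place of code of your own. Each camera call takes 0.05 s, during which the arm holds its last target. There are 200 camera calls.

## Task

Before the gas bottle with the yellow and white test points is connected to the stove, check it for leaks: take the orange sniffer from its grey holder, rest its tip on the yellow point for a second, then on the white point for a second, and stand the sniffer back in its holder. Then take off that bottle's red quarter-turn cap: these bottles close with either thread hand, so try loosening it both ways until it turns, and lift it off. Finish still holding the cap in the gripper, a good hand's breadth above its seat and touching nothing else; leave the cups and the jug where they stand.

Things in the scene. Friction and masses are not known exactly. Their poses are not given: they have to be found in the camera images.
- bottle: The blue gas bottle to work on, bolted to the table by its stand (150 mm square plate, 8 mm thick). Upright, 120 mm diameter, with a flat top 108 mm across, 130 mm above the table. Origin on its axis at table height, z up; its yaw varies. Only this bottle has the yellow and white test points.
- seat (a point): Centre of the bottle's flat top, 130 mm above the table, where the cap's rim rests. Under the cap a brass valve neck, 32 mm across and 14 mm high, stands here.
- point_yellow (a point): Centre of the top of the yellow test point, a round stud 18 mm across and 4 mm high on the bottle's flat top, 42 mm from its axis along the bottle's +y. Rigid; its top is 134 mm above the table.
- point_white (a point): Centre of the top of the white test point, the same kind of stud, 42 mm from the axis along the bottle's -y.
- cap: The red cap on that bottle, loose, about 50 g: hollow round skirt 45 mm across and 28 mm high with a grip bar on top, 56 mm tall in all. Origin in the middle of the rim (underside), z up. Free to lift after 65 to 95 degrees of loosening, turning easily; the other way it stops hard after about 10 degrees. Which way loosens differs from start to start and cannot be seen. Locked, it cannot be pulled up.
- cap_bar (a point): Centre of the cap's upright grip bar, on its axis, 42 mm above the rim. The bar is 44 mm long (along the cap's x), 14 mm thick (along its y) and 28 mm high. At the start it lies along the bottle's x, within 3 degrees.
- holder: Grey upright block fixed to the table, 70 x 70 mm, 100 mm high, with a round hole 24 mm in diameter and 96 mm deep in the middle of its top. Origin under its centre, at table height.
- probe: The gas sniffer, about 120 g, standing upright in the holder. Orange square handle 26 x 26 mm, 64 mm high, on a black collar 38 mm across and 6 mm thick that rests on the holder's top; below the collar a rigid steel stem 10 mm thick. Origin in the middle of the collar's underside, z up, so the handle spans 6 to 70 mm above the origin; handle faces look along its x and y.
- probe_tip (a point): The sniffer's round black tip (12 mm across), at its lowest point, 90 mm below the sniffer's origin on its axis.
- spare: A second blue bottle of the same size on the same kind of stand, with a red cap (fixed) but no test points. Not to be worked on. Origin on its axis at table height.
- red_cup: Red plastic cup, 74 mm across, 110 mm high, loose bystander. Origin under its centre.
- green_cup: Green plastic cup, 74 mm across, 110 mm high, loose bystander. Origin under its centre.
- jug: Clear plastic jug, 120 mm across, 180 mm high, handle on its +x side reaching 101 mm from its axis, loose bystander. Origin under its centre.
There are look-alikes about, which are no part of the job. What is shaped like the cap but blue or turquoise is not meant.

How it is judged (in metres and radians):
On the way, in this order (a step that is already met when the one before it is completed fails the run):
1. the sniffer, held in the gripper, rests its tip on the yellow point (distance between probe_tip and point_yellow below 0.009 m and contact force between probe and bottle above 0.3 N and contact force between the fingers and probe above 0.5 N), for 0.4 s.
2. then, still held, on the white point (distance between probe_tip and point_white below 0.009 m and contact force between probe and bottle above 0.3 N and contact force between the fingers and probe above 0.5 N), for 0.4 s.
3. the sniffer stands back in its holder, let go (horizontal distance between probe and holder below 0.01 m and z of probe in the frame of holder below 0.104 m and angle between probe's own z axis and vertical below 0.08 rad and contact force between the fingers and probe below 0.05 N and linear speed of probe below 0.02 m/s), for 0.2 s.
4. the gripper lifts the unlocked cap off the neck (z of cap in the frame of seat above 0.025 m and contact force between the fingers and cap above 0.5 N), for 0.1 s.
At the end, for the whole second after the job is handed in: The cap is held still between the fingers (under 30 mm/s), its rim more than 50 mm above its seat, and touches neither bottle, jug nor sniffer; the sniffer stands let go in its holder, upright within about 5 degrees, collar within 4 mm of the holder's top and within 10 mm of its centre (z of cap in the frame of seat above 0.05 m and contact force between the fingers and cap above 0.5 N and contact force between cap and bottle below 0.05 N and contact force between cap and spare below 0.05 N and contact force between cap and jug below 0.05 N and contact force between each of cap, the fingers and probe below 0.05 N and linear speed of cap below 0.03 m/s and horizontal distance between probe and holder below 0.01 m and z of probe in the frame of holder below 0.104 m and angle between probe's own z axis and vertical below 0.08 rad); the arm keeps its last pose, push and grip.
It fails at once if a cup or the jug is shifted by more than 30 mm or tipped over (distance of any of red_cup, green_cup, jug from where it was at the start of the episode above 0.03 m or angle between any of red_cup, green_cup, jug's own z axis and vertical above 0.5 rad).
It also fails if it takes over 64 s, if anything falls off the work surface, if the arm or the gripper's body presses on something with over 40 N, if the wrist force passes 120 N, or if a joint passes its speed limit or range.

## Working session

There is one attempt and no reset: what is moved stays moved. The work goes in short steps, Python scripts to look and compute and a tool call to move; the robot and the scene stay as the last step left them, time stands still between calls to the robot, and variables do not carry over. Pictures are saved under pics/ and viewed, at most 10 in all, crops included, and the job is handed in when it is done.

Besides the shell and the picture viewer there is one more tool, called after "Request:" as name(argument=value, ...), one argument or row to a line, values as JSON. servo_tool: Moves the arm, as the interface text tells. Its arguments: {"type":"object","properties":{"rows":{"type":"array"}},"required":["rows"]}

```bash
mkdir -p pics; ls
python3 - <<'E'
from bench import arm
import cv2
print(arm.read_state())
for n in("scene","top"):
    p=arm.camera_params(n);print(n,p)
    cv2.imwrite(f"pics/{n}0.png",arm.get_image(n)[:,:,::-1])
E
```

```text
pics
{'clock': 0.0, 'joints': array([-9.16385605e-01,  3.85561026e-01,  6.61189270e-03, -5.27716114e-04,
       -1.19400012e+00, -2.58618851e-01]), 'joint_vel': array([ 0.00082126, -0.0005699 , -0.0028413 ,  0.00043711,  0.00087659,
       -0.00119578]), 'joint_efforts': array([-6.84241277e-04, -3.92288911e+01,  1.88399166e+01,  4.18614998e+00,
       -4.66918369e-03,  3.97118541e-06]), 'position': array([ 240.76625834, -576.11991209,  230.20917654]), 'ee_rot': array([-1.96511200e-01,  9.80500958e-01,  1.07433343e-03, -2.54398938e-04]), 'contact_force': array([-1.07865911,  0.7258437 ,  0.66040424]), 'wrist_torque': array([-0.00932827, -0.0053825 ,  0.00639115]), 'grasp_force': 0.0, 'gripper_width': 85.22679379695771}
scene {'intrinsics': array([[495.56856294,   0.        , 324.79561348],
       [  0.        , 495.56856294, 194.35067196],
       [  0.        ,   0.        ,   1.        ]]), 'D': array([0.02533001, 0.        , 0.        , 0.        , 0.        ]), 'R': array([[ 0.61988634,  0.78459759, -0.01214708],
       [ 0.63887924, -0.51362576, -0.57273196],
       [-0.45560317,  0.3472682 , -0.8196527 ]]), 't': array([-311.87152724, -304.28938344, 1563.91697082])}
top {'intrinsics': array([[369.86981895,   0.        , 317.18622394],
       [  0.        , 369.86981895, 198.14648052],
       [  0.        ,   0.        ,   1.        ]]), 'D': array([-0.07886358,  0.        ,  0.        ,  0.        ,  0.        ]), 'R': array([[ 0.00577796, -0.99995989,  0.00684417],
       [-0.99684826, -0.00630125, -0.07908128],
       [ 0.07912124, -0.00636567, -0.99684468]]), 't': array([ -54.92605378,  566.52743672, 1093.11198497])}
```

View pics/scene0.png

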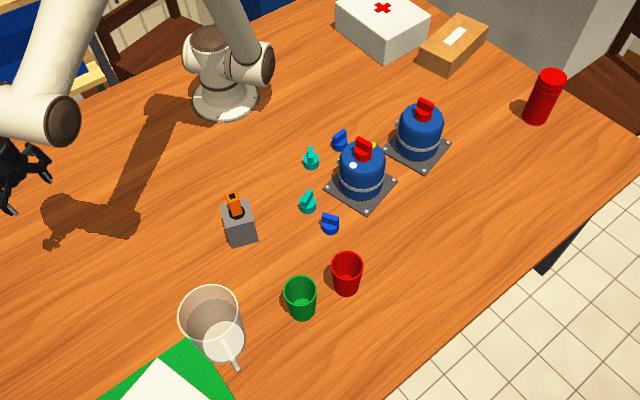

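View pics/top0.png

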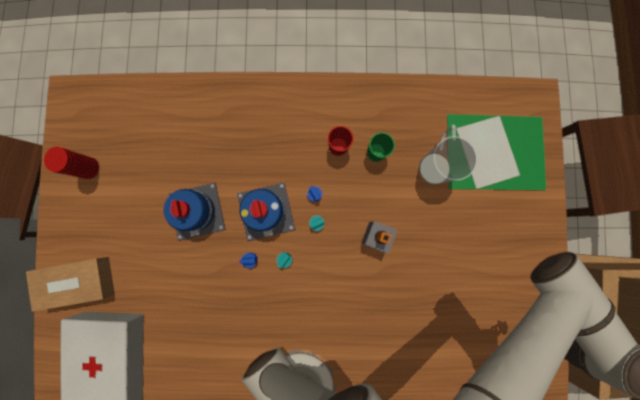

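The scene view shows the working bottle at about (362,165), with the yellow point at (374,145) and the white at (352,165). The holder is at (238,222). In the top view, yellow is at (245,213), white at (275,206), the cap at (259,209) and the sniffer handle at (385,238). Next I'll segment these and enlarge the area.

```bash
cat > h.py <<'E'
import numpy as np,cv2
from bench import arm
P={n:arm.camera_params(n) for n in("scene","top")}
def ray(n,uv,z):
    p=P[n];q=cv2.undistortPoints(np.array([[uv]],float),p["intrinsics"],p["D"])[0,0]
    d=p["R"].T@np.array([q[0],q[1],1]);c=-p["R"].T@p["t"]
    return c+d*(z-c[2])/d[2]
def proj(n,X):
    p=P[n];r=cv2.Rodrigues(p["R"])[0]
    return cv2.projectPoints(np.array(X,float).reshape(-1,3),r,p["t"],p["intrinsics"],p["D"])[0].reshape(-1,2)
def tri(uvs):
    A=[];b=[]
    for n,uv in uvs.items():
        p=P[n];q=cv2.undistortPoints(np.array([[uv]],float),p["intrinsics"],p["D"])[0,0]
        for i in(0,1):
            A.append(p["R"][i]-q[i]*p["R"][2]);b.append(q[i]*p["t"][2]-p["t"][i])
    return np.linalg.lstsq(np.array(A),np.array(b),rcond=None)[0]
def blob(img,box,h0,h1,s=110,v=90,smax=256):
    x0,y0,x1,y1=box;hsv=cv2.cvtColor(img[y0:y1,x0:x1],cv2.COLOR_RGB2HSV).astype(int)
    m=((hsv[...,0]>=h0)&(hsv[...,0]<=h1)&(hsv[...,1]>=s)&(hsv[...,1]<smax)&(hsv[...,2]>=v))
    k,l,st,c=cv2.connectedComponentsWithStats(m.astype(np.uint8))
    if k<2:return None
    i=1+np.argmax(st[1:,4]);return c[i]+[x0,y0],st[i,4],(l==i)
E
python3 - <<'E'
from h import *
im={n:cv2.imread(f"pics/{n}0.png")[:,:,::-1] for n in P}
B={"top":dict(y=(236,204,254,222),w=(266,198,284,214),o=(365,222,400,252)),"scene":dict(y=(366,136,384,156),w=(343,156,360,174),o=(222,188,250,222))}
col=dict(y=(22,35,120,110,256),w=(0,180,0,170,70),o=(5,20,150,120,256))
R={k:{n:blob(im[n],B[n][k],*col[k]) for n in P} for k in col}
for k in R:
    print(k,{n:(r[0].round(1),r[1]) if r else None for n,r in R[k].items()})
    if all(R[k].values()):print(tri({n:r[0] for n,r in R[k].items()}).round(1))
    for n in P:
        if R[k][n]: print(n,ray(n,R[k][n][0],134 if k!="o" else 170).round(1))
a=cv2.resize(im["top"][165:265,225:405],None,fx=4,fy=4,interpolation=cv2.INTER_CUBIC)[:,:,::-1]
b=cv2.resize(im["scene"][120:260,215:395],None,fx=4,fy=4,interpolation=cv2.INTER_CUBIC)[:,:,::-1]
cv2.imwrite("pics/a1.png",a);cv2.imwrite("pics/b1.png",b)
E
```

```text
y {'scene': (array([373.3, 144.2]), np.int32(19)), 'top': (array([244.4, 212.7]), np.int32(29))}
[517.7 146.6 138.1]
scene [515.9 150.4 134. ]
top [517.1 146.3 134. ]
w {'scene': (array([352.6, 165. ]), np.int32(44)), 'top': (array([274.2, 205.6]), np.int32(19))}
[536.4  64.7 136.4]
scene [534.6  65.4 134. ]
top [536.9  65.6 134. ]
o {'scene': (array([234.9, 198.6]), np.int32(509)), 'top': (array([395. , 235.5]), np.int32(193))}
[ 465.7 -240.4  188.4]
scene [ 461.4 -226.8  170. ]
top [ 458.6 -254.3  170. ]
```

View pics/a1.png

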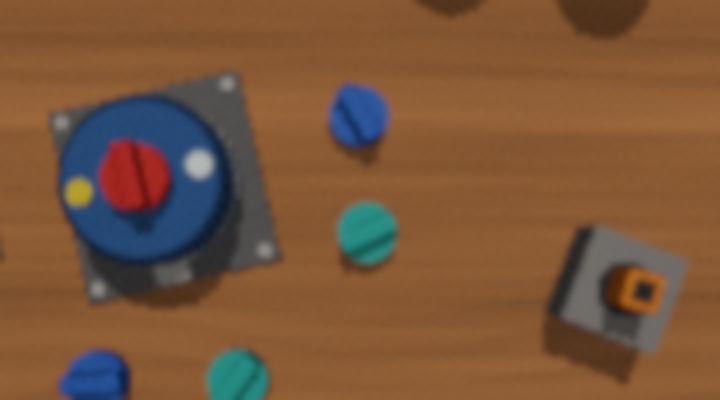

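View pics/b1.png

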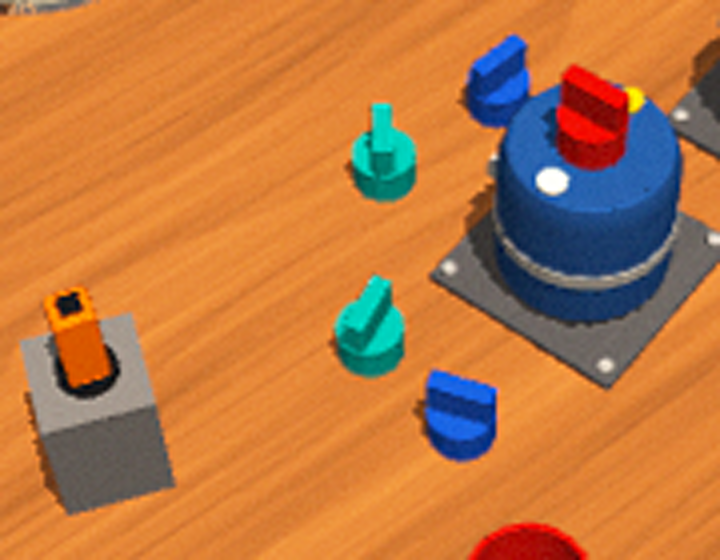

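In the close-ups, a1 shows the sniffer handle top at about (645,291) and the holder's top face centred near (626,289). b1 shows the handle top at (69,303). The bottle is near (527,106) with a yaw of about 13°. I still need the handle's yaw, so I'll fit that.

Run:
```python
from h import *
im={n:cv2.imread(f"pics/{n}0.png") for n in P}
c=lambda u,v,x0,y0:((u+.5)/4-.5+x0,(v+.5)/4-.5+y0)
t=c(645,291,225,165);s=c(69,303,215,120)
print(ray("top",t,170).round(1),ray("scene",s,170).round(1),tri({"top":t,"scene":s}).round(1))
q=[ray("top",c(u,v,225,165),100) for u,v in((597,226),(688,262),(655,352),(565,315))]
print("holder",np.mean(q,0).round(1),np.round(q,1).tolist())
q=[ray("top",c(u,v,225,165),186) for u,v in((136,140),(147,211))];print("bar",np.mean(q,0).round(1))
a=cv2.resize(im["top"][225:252,368:400],None,fx=12,fy=12,interpolation=cv2.INTER_CUBIC)
b=cv2.resize(im["scene"][187:220,218:250],None,fx=12,fy=12,interpolation=cv2.INTER_CUBIC)
o=np.zeros((400,790,3),np.uint8);o[:324,:384]=a;o[:396,400:784]=b;cv2.imwrite("pics/c1.png",o)
```

```text
[ 453.7 -230.3  170. ] [ 449.5 -227.4  170. ] [ 453.9 -229.   176.3]
holder [ 453.4 -230.6  100. ] [[497.1, -210.2, 100.0], [472.2, -274.2, 100.0], [409.4, -250.6, 100.0], [435.0, -187.5, 100.0]]
bar [526.3  96.4 186. ]
```

View pics/c1.png

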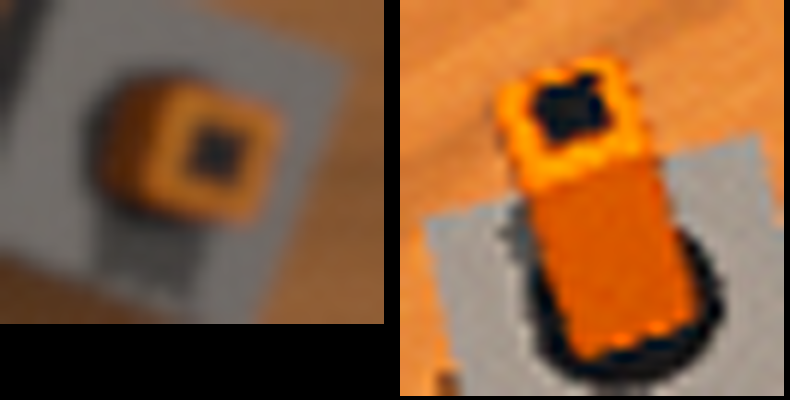

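The left panel shows the handle's top face with corners near (170,85), (288,118), (258,225) and (140,205). In the right panel they are near (500,90), (625,58), (660,160) and (525,195).

Run:
```python
from h import *
d=lambda u,v,x0,y0:((u+.5)/12-.5+x0,(v+.5)/12-.5+y0)
for n,L,o in(("top",((170,85),(288,118),(258,225),(145,205)),(368,225)),("scene",((100,90),(225,58),(260,160),(125,195)),(218,187))):
    q=np.array([ray(n,d(*c,*o),170)[:2] for c in L]);e=np.roll(q,-1,0)-q
    print(n,q.mean(0).round(1),np.hypot(*e.T).round(1),(np.degrees(np.arctan2(e[:,1],e[:,0]))%90).round(1))
s=arm.read_state();from scipy.spatial.transform import Rotation as R
print(R.from_quat(s["ee_rot"]).as_matrix().round(3))
```

```text
top [ 452.8 -229.2] [26.8 24.1 25.  26.6] [74.6 73.8 80.2 77.9]
scene [ 454.1 -229. ] [24.4 25.6 26.  25.5] [69.2 72.6 69.2 68.9]
[[-0.923 -0.385 -0.001]
 [-0.385  0.923  0.002]
 [ 0.     0.002 -1.   ]]
```

```bash
cat >> h.py <<'E'
from scipy.spatial.transform import Rotation as Ro
def goto(x,y,z,yaw=None):
    """tool-frame shift and rotvec to reach world xyz, tool-y heading yaw (deg), pointing down"""
    s=arm.read_state();M=Ro.from_quat(s["ee_rot"]).as_matrix();h=np.degrees(np.arctan2(M[1,1],M[0,1]))
    if yaw is None:yaw=h
    a=np.radians(yaw);yv=np.array([np.cos(a),np.sin(a),0]);zv=np.array([0,0,-1.]);T=np.c_[np.cross(yv,zv),yv,zv]
    print("shift",(M.T@(np.array([x,y,z])-s["position"])).round(1),"rot",Ro.from_matrix(M.T@T).as_rotvec().round(3),"yaw now",h.round(1))
def st():
    s=arm.read_state();print("t",round(s["clock"],2),"pos",s["position"].round(1),"j",s["joints"].round(2),"F",s["contact_force"].round(1),"w",round(s["gripper_width"],1),"g",round(s["grasp_force"],1))
E
python3 -c "
from h import *
st();goto(453.5,-229.5,225,71.5);goto(453.5,-229.5,225,161.5)"
```

```text
t 0.1 pos [ 240.8 -576.2  230.3] j [-0.92  0.39  0.01 -0.   -1.19 -0.26] F [-0.   0.4 -0. ] w 85.2 g 0.0
shift [-329.9  237.9    5.7] rot [ 0.002 -0.001  0.719] yaw now 112.7
shift [-329.9  237.9    5.7] rot [ 0.002  0.001 -0.852] yaw now 112.7
```

Request:
servo_tool(
  rows=[
    [[85,-60,43,1,0,0,-0.15],[85,-110,80,2,0,0,-0.3],[85,-165,119,3,0,0,-0.45],[85,-220,158,4,0,0,-0.6],[85,-275,198,5,0,0,-0.75],[85,-310,224,5.7,0.002,0.001,-0.852],[85,-330,238,5.7,0.002,0.001,-0.852],[85,-330,238,5.7,0.002,0.001,-0.852],[85,-330,238,5.7,0.002,0.001,-0.852]],
  ],
)

```text
clock: 1.23
position: [453.3, -230.0, 225.3]
ee_rot: [-0.584, 0.812, -0.001, -0.001]
contact_force: [0.4, 0.4, 0.4]
gripper_width: 85.2
grasp_force: 0.0
```

Run:
```python
from h import *
st();goto(453.5,-229.5,121,161.5)
t=arm.get_image("top");s=arm.get_image("scene")
o=np.zeros((480,790,3),np.uint8)
u,v=np.array(proj("top",[453,-229,160])[0],int);a=cv2.resize(t[v-30:v+30,u-32:u+33],(390,360),interpolation=cv2.INTER_CUBIC);o[:360,:390]=a
u,v=np.array(proj("scene",[453,-229,160])[0],int);a=cv2.resize(s[v-30:v+30,u-32:u+33],(390,360),interpolation=cv2.INTER_CUBIC);o[:360,400:]=a
cv2.imwrite("pics/d1.png",o[:,:,::-1])
```

```text
t 1.23 pos [ 453.3 -230.   225.3] j [-0.15  0.19 -0.28  0.   -1.1  -0.18] F [0.4 0.4 0.4] w 85.2 g 0.0
shift [ -0.8  -0.  104.3] rot [-0.    -0.002 -0.   ] yaw now 161.5
```

View pics/d1.png

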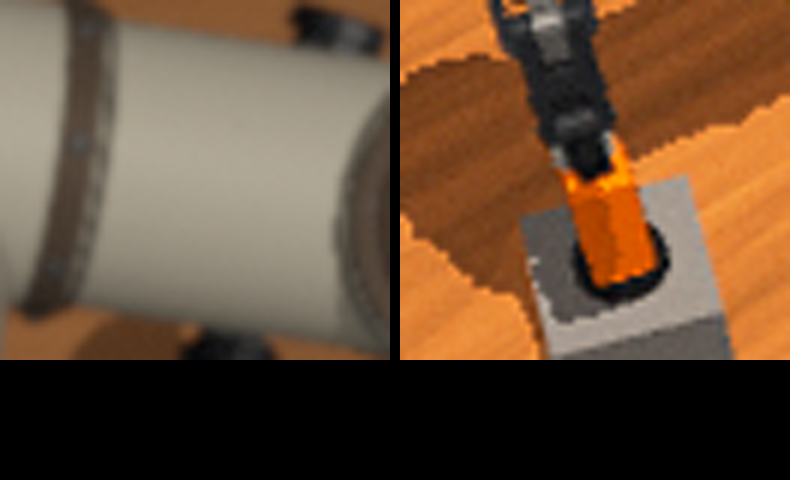

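The scene panel shows the front finger lined up with the handle at about (590,170), while the top view is hidden by the arm. I'll descend and close the fingers.

Request:
servo_tool(
  rows=[
    [[85,0,0,40,0,0,0],[85,0,0,80,0,0,0],[85,0,0,104,0,0,0],[85,0,0,104,0,0,0],[5,0,0,104,0,0,0],[5,0,0,104,0,0,0],[5,0,0,104,0,0,0],[5,0,0,104,0,0,0],[5,0,0,104,0,0,0],[5,0,0,104,0,0,0]],
  ],
)

```text
clock: 2.58
position: [454.3, -230.1, 122.5]
ee_rot: [-0.584, 0.811, -0.002, 0.0]
contact_force: [-0.9, 0.8, 6.3]
gripper_width: 25.3
grasp_force: 59.3
```

Run:
```python
from h import *
st();goto(453.5,-229.5,121,161.5);goto(517.5,147,325)
```

```text
t 2.58 pos [ 454.3 -230.1  122.5] j [-0.15  0.3  -0.43  0.   -0.84 -0.18] F [-0.9  0.8  6.3] w 25.3 g 59.3
shift [-0.4  0.9  1.5] rot [-0.003 -0.002  0.   ] yaw now 161.5
shift [-377.4   59.  -203.3] rot [-0.003 -0.002 -0.   ] yaw now 161.5
```

Request:
servo_tool(
  rows=[
    [[5,0,0,-25,0,0,0],[5,0,0,-65,0,0,0],[5,0,0,-115,0,0,0],[5,0,0,-165,0,0,0],[5,0,0,-203,0,0,0],[5,-40,6,-203,0,0,0],[5,-90,14,-203,0,0,0],[5,-140,22,-203,0,0,0],[5,-190,30,-203,0,0,0],[5,-240,38,-203,0,0,0]],
  ],
)

```text
clock: 3.82
position: [493.4, 11.8, 323.5]
ee_rot: [-0.584, 0.812, -0.001, -0.001]
contact_force: [0.9, 0.6, -1.1]
gripper_width: 25.6
grasp_force: 59.1
```

Run:
```python
from h import *
st();goto(517.5,147,325,161.5)
```

```text
t 3.83 pos [493.4  11.8 323.5] j [ 0.35  0.1  -0.14  0.   -1.33 -0.68] F [ 0.9  0.6 -1.1] w 25.6 g 59.1
shift [-135.9   20.1   -1.7] rot [-0.    -0.002 -0.   ] yaw now 161.5
```

Request:
servo_tool(
  rows=[
    [[5,-50,7,0,0,0,0],[5,-100,14,0,0,0,0],[5,-136,20,0,0,0,0],[5,-136,20,0,0,0,0],[5,-136,20,35,0,0,0],[5,-136,20,55,0,0,0],[5,-136,20,60,0,0,0],[5,-136,20,60,0,0,0]],
  ],
)

```text
clock: 4.82
position: [518.2, 144.7, 264.2]
ee_rot: [-0.584, 0.812, -0.001, -0.0]
contact_force: [0.7, -0.1, 0.2]
gripper_width: 25.4
grasp_force: 59.1
```

Run:
```python
from h import *
st();goto(517.5,147,250,161.5)
t=arm.get_image("top");s=arm.get_image("scene")
o=np.zeros((480,790,3),np.uint8)
for n,i,x in(("top",t,0),("scene",s,400)):
    u,v=np.array(proj(n,[520,135,150])[0],int);o[:390,x:x+390]=cv2.resize(i[v-30:v+30,u-30:u+30],(390,390),interpolation=cv2.INTER_CUBIC)
    print(n,u,v,proj(n,[517.3,146.5,134]),proj(n,[*arm.read_state()["position"][:2],arm.read_state()["position"][2]-112.5]))
cv2.imwrite("pics/e1.png",o[:,:,::-1])
```

```text
t 4.83 pos [518.2 144.7 264.2] j [ 0.58  0.21 -0.15  0.   -1.2  -0.9 ] F [ 0.7 -0.1  0.2] w 25.4 g 59.1
shift [-2.   1.4 14.2] rot [-0.002 -0.002 -0.001] yaw now 161.5
top 247 211 [[244.33148609 212.65656105]] [[243.52866506 211.90525375]]
scene 370 143 [[372.49519027 145.21442377]] [[372.92001532 140.97532518]]
```

View pics/e1.png

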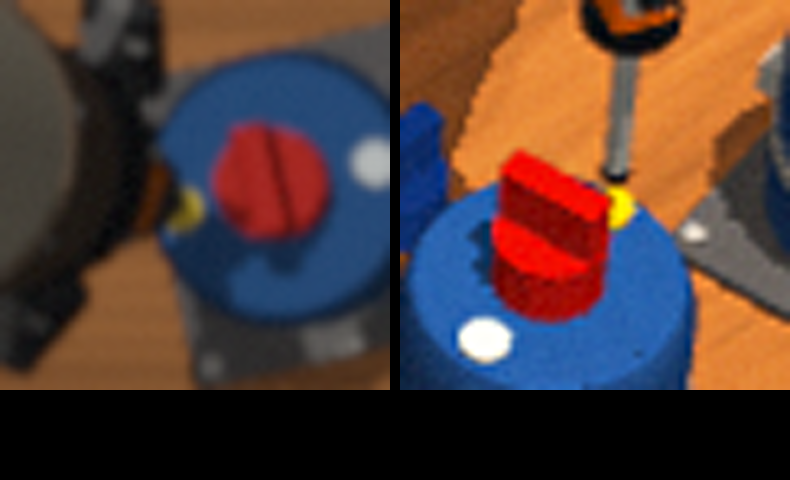

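The scene panel shows the tip at about (616,178), right over the yellow stud at (619,208), as predicted. I'll lower it gently.

Request:
servo_tool(
  rows=[
    [[5,-2,1.4,6,0,0,0],[5,-2,1.4,12,0,0,0],[5,-2,1.4,16,0,0,0],[5,-2,1.4,18,0,0,0],[5,-2,1.4,19,0,0,0],[5,-2,1.4,19,0,0,0]],
  ],
)

```text
clock: 5.68
position: [517.3, 147.5, 246.1]
ee_rot: [-0.584, 0.812, -0.001, -0.0]
contact_force: [-2.3, -0.5, 3.3]
gripper_width: 25.5
grasp_force: 59.9
```

Contact shows 3.3 N, so I'll press slightly more and hold for a second.

Request:
servo_tool(
  rows=[
    [[5,0,0,1,0,0,0],[5,0,0,1,0,0,0],[5,0,0,1,0,0,0],[5,0,0,1,0,0,0],[5,0,0,1,0,0,0],[5,0,0,1,0,0,0],[5,0,0,1,0,0,0],[5,0,0,1,0,0,0],[5,0,0,1,0,0,0]],
  ],
)

```text
clock: 6.8
position: [517.3, 147.5, 246.0]
ee_rot: [-0.584, 0.811, -0.001, 0.0]
contact_force: [-3.3, -0.1, 8.3]
gripper_width: 25.1
grasp_force: 60.3
```

Run:
```python
from h import *
st();goto(536.6,65.2,246,161.5);goto(454,-230,325,161.5)
s=arm.get_image("scene")
b=blob(s,(362,125,384,160),22,35,120,110);print(b[0],b[1])
```

```text
t 6.8 pos [517.3 147.5 246. ] j [ 0.58  0.23 -0.18  0.   -1.16 -0.9 ] F [-3.3 -0.1  8.3] w 25.1 g 60.3
shift [ 71.9 -44.4   0.2] rot [-0.002 -0.001  0.   ] yaw now 161.5
shift [378.2 -59.8 -78.4] rot [-0.002 -0.001  0.   ] yaw now 161.5
[373.44444444 145.66666667] 9
```

Request:
servo_tool(
  rows=[
    [[5,0,0,-30,0,0,0],[5,0,0,-70,0,0,0],[5,0,0,-75,0,0,0],[5,36,-22,-75,0,0,0],[5,72,-44.4,-75,0,0,0],[5,72,-44.4,-75,0,0,0],[5,72,-44.4,-40,0,0,0],[5,72,-44.4,-15,0,0,0],[5,72,-44.4,-10,0,0,0],[5,72,-44.4,-10,0,0,0]],
  ],
)

```text
clock: 8.1
position: [536.8, 65.5, 254.2]
ee_rot: [-0.584, 0.811, -0.001, -0.0]
contact_force: [0.3, -0.3, -1.0]
gripper_width: 25.0
grasp_force: 59.2
```

Run:
```python
from h import *
st();goto(536.6,65.2,246,161.5)
p=arm.read_state()["position"];print(proj("scene",[536.6,65.2,134]),proj("scene",p-[0,0,112]))
s=arm.get_image("scene");u,v=350,155
cv2.imwrite("pics/f1.png",cv2.resize(s[v-35:v+35,u-35:u+35],(560,560),interpolation=cv2.INTER_CUBIC)[:,:,::-1])
```

```text
t 8.1 pos [536.8  65.5 254.2] j [ 0.42  0.22 -0.16  0.   -1.18 -0.75] F [ 0.3 -0.3 -1. ] w 25.0 g 59.2
shift [0.4 0.1 8.2] rot [-0.002 -0.002  0.001] yaw now 161.5
[[353.06762619 165.51000933]] [[353.34297418 163.42877907]]
```

View pics/f1.png

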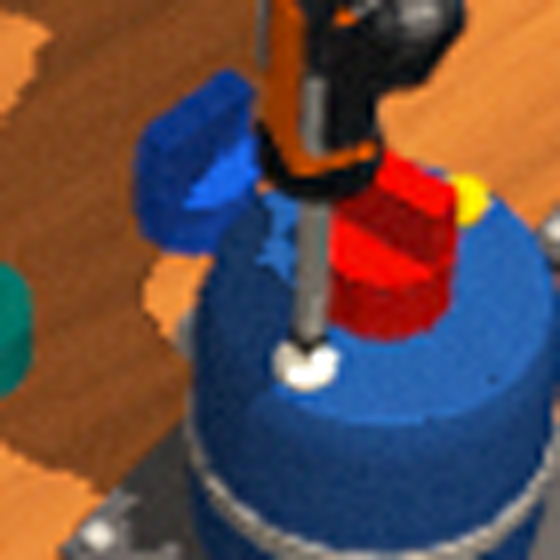

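The tip at about (312,347) is directly over the white stud at (305,367). Lowering it now.

Request:
servo_tool(
  rows=[
    [[5,0.2,0,4,0,0,0],[5,0.2,0,8,0,0,0],[5,0.2,0,10,0,0,0],[5,0.2,0,10,0,0,0],[5,0.2,0,10,0,0,0],[5,0.2,0,10,0,0,0],[5,0.2,0,10,0,0,0],[5,0.2,0,10,0,0,0],[5,0.2,0,10,0,0,0],[5,0.2,0,10,0,0,0]],
  ],
)

```text
clock: 9.4
position: [536.9, 65.1, 246.0]
ee_rot: [-0.584, 0.811, -0.002, 0.001]
contact_force: [-2.4, 0.8, 6.3]
gripper_width: 25.2
grasp_force: 60.1
```

Run:
```python
from h import *
st();goto(454,-230.3,246,161.5)
```

```text
t 9.4 pos [536.9  65.1 246. ] j [ 0.42  0.23 -0.18  0.   -1.16 -0.75] F [-2.4  0.8  6.3] w 25.2 g 60.1
shift [ 3.064e+02 -1.500e+01  3.000e-01] rot [-0.003 -0.001  0.   ] yaw now 161.5
```

Request:
servo_tool(
  rows=[
    [[5,0,0,0.3,0,0,0],[5,0,0,0.3,0,0,0],[5,0,0,-25,0,0,0],[5,50,-2.5,-35,0,0,0],[5,100,-5,-35,0,0,0],[5,150,-7.5,-35,0,0,0],[5,200,-10,-35,0,0,0],[5,250,-12.5,-35,0,0,0],[5,290,-14,-35,0,0,0],[5,306,-15,-35,0,0,0]],
  ],
)

```text
clock: 10.65
position: [452.8, -231.5, 279.6]
ee_rot: [-0.583, 0.812, -0.001, -0.0]
contact_force: [-0.5, 0.3, -1.4]
gripper_width: 25.4
grasp_force: 59.2
```

Request:
servo_tool(
  rows=[
    [[5,0,0,0,0,0,0],[5,0,0,0,0,0,0]],
  ],
)

```text
clock: 10.9
position: [453.9, -229.2, 279.6]
ee_rot: [-0.585, 0.811, -0.001, -0.0]
contact_force: [0.3, 0.1, -1.4]
gripper_width: 25.3
grasp_force: 59.2
```

Run:
```python
from h import *
st();goto(454,-230.3,125,161.5)
p=arm.read_state()["position"];print(proj("scene",p-[0,0,112]),proj("scene",[453.7,-230.3,100]))
s=arm.get_image("scene");u,v=238,200
cv2.imwrite("pics/g1.png",cv2.resize(s[v-45:v+45,u-35:u+35],(560,600*90//75*0+590),interpolation=cv2.INTER_CUBIC)[:,:,::-1])
```

```text
t 10.9 pos [ 453.9 -229.2  279.6] j [-0.15  0.15 -0.19  0.   -1.23 -0.18] F [ 0.3  0.1 -1.4] w 25.3 g 59.2
shift [  0.8  -0.2 154.6] rot [-0.001 -0.001  0.001] yaw now 161.5
[[232.40080812 197.60601008]] [[236.60215571 213.68139754]]
```

View pics/g1.png

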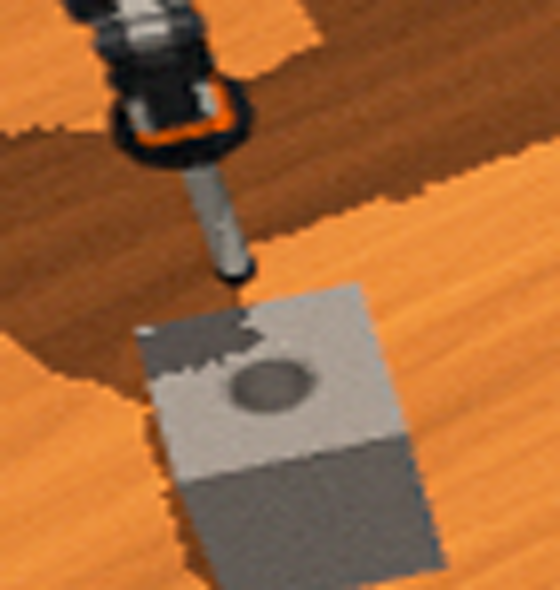

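The hole shows at (272,386), which matches the prediction, and the tip at (235,270) is lined up. I'll insert it.

Request:
servo_tool(
  rows=[
    [[5,0.6,-0.2,30,0,0,0],[5,0.6,-0.2,60,0,0,0],[5,0.6,-0.2,85,0,0,0],[5,0.6,-0.2,110,0,0,0],[5,0.6,-0.2,130,0,0,0],[5,0.6,-0.2,145,0,0,0],[5,0.6,-0.2,152,0,0,0],[5,0.6,-0.2,156,0,0,0],[5,0.6,-0.2,157,0,0,0],[5,0.6,-0.2,157.5,0,0,0]],
  ],
)

```text
clock: 12.2
position: [454.1, -231.0, 122.6]
ee_rot: [-0.584, 0.812, -0.001, 0.0]
contact_force: [0.4, -0.1, -0.2]
gripper_width: 25.2
grasp_force: 59.3
```

Run:
```python
from h import *
st()
```

```text
t 12.2 pos [ 454.1 -231.   122.6] j [-0.15  0.3  -0.43  0.   -0.84 -0.17] F [ 0.4 -0.1 -0.2] w 25.2 g 59.3
```

Request:
servo_tool(
  rows=[
    [[5,0,0,0.8,0,0,0],[85,0,0,0.8,0,0,0],[85,0,0,0.8,0,0,0],[85,0,0,0.8,0,0,0],[85,0,0,0.8,0,0,0],[85,0,0,0.8,0,0,0],[85,0,0,-40,0,0,0],[85,0,0,-90,0,0,0],[85,0,0,-130,0,0,0]],
  ],
)

```text
clock: 13.32
position: [453.8, -230.7, 254.2]
ee_rot: [-0.584, 0.812, -0.002, 0.0]
contact_force: [0.7, 0.3, 0.1]
gripper_width: 85.0
grasp_force: 0.0
```

Run:
```python
from h import *
st();goto(527,106,255,103.3)
s=arm.get_image("scene")
b=blob(s,(222,185,250,222),5,20,150,120);print(b[0],b[1])
```

```text
t 13.32 pos [ 453.8 -230.7  254.2] j [-0.15  0.17 -0.24  0.   -1.16 -0.17] F [0.7 0.3 0.1] w 85.0 g 0.0
shift [-342.5   37.4   -1.5] rot [-0.004 -0.     1.016] yaw now 161.5
[235.80982906 199.08547009] 468
```

Request:
servo_tool(
  rows=[
    [[85,-40,4,0,0,0,-0.18],[85,-85,9,0,0,0,-0.36],[85,-130,14,0,0,0,-0.54],[85,-175,19,0,0,0,-0.72],[85,-220,24,0,0,0,-0.9],[85,-265,29,0,0,0,-1.08],[85,-300,33,0,0,0,-1.26],[85,-325,35,0,0,0,-1.44],[85,-340,37,0,0,0,-1.62],[85,-342,37.4,0,0,0,-1.8]],
  ],
)

```text
clock: 14.62
position: [526.8, 106.6, 250.9]
ee_rot: [0.999, -0.043, 0.0, 0.001]
contact_force: [-0.0, -0.7, -0.0]
gripper_width: 85.6
grasp_force: 0.0
```

Request:
servo_tool(
  rows=[
    [[85,0,0,0,0,0,-0.16],[85,0,0,0,0,0,-0.32],[85,0,0,0,0,0,-0.32],[85,0,0,0,0,0,-0.32]],
  ],
)

```text
clock: 15.12
position: [526.7, 105.6, 251.3]
ee_rot: [0.994, 0.112, 0.0, 0.001]
contact_force: [0.2, 0.1, -0.4]
gripper_width: 85.2
grasp_force: 0.0
```

Run:
```python
from h import *
st();goto(527,106,161.5,283.3)
s=arm.get_image("scene")
b=blob(s,(222,180,250,222),5,20,150,120);print(b[0],b[1])
u,v=365,150
cv2.imwrite("pics/k1.png",cv2.resize(s[v-45:v+30,u-40:u+40],(640,600),interpolation=cv2.INTER_CUBIC)[:,:,::-1])
```

```text
t 15.12 pos [526.7 105.6 251.3] j [ 0.5   0.22 -0.18  0.   -1.17  1.29] F [ 0.2  0.1 -0.4] w 85.2 g 0.0
shift [ 0.4 -0.5 89.8] rot [ 0.002 -0.    -0.008] yaw now -77.2
[235.03809524 194.10204082] 735
```

View pics/k1.png

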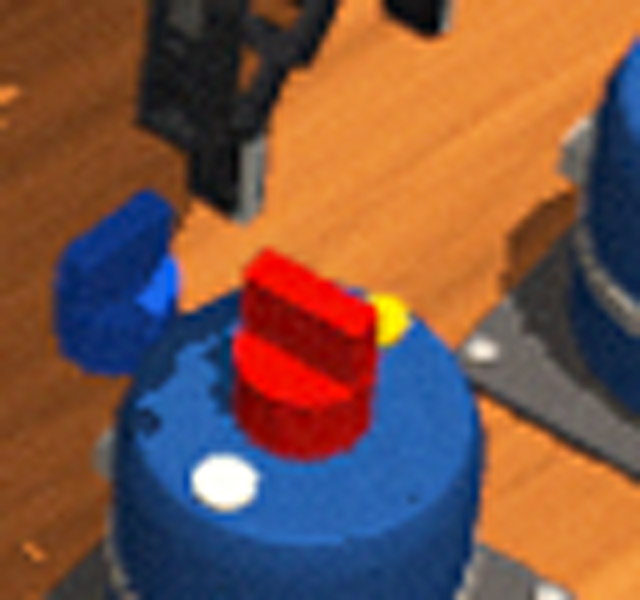

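The fingers are straddling the red bar, which runs from about (265,255) to (370,320), with the finger line across it. I'll lower and grip.

Request:
servo_tool(
  rows=[
    [[85,0.4,-0.5,45,0,0,0],[85,0.4,-0.5,75,0,0,0],[85,0.4,-0.5,88,0,0,0],[85,0.4,-0.5,89,0,0,0],[3,0.4,-0.5,89,0,0,0],[3,0.4,-0.5,89,0,0,0],[3,0.4,-0.5,89,0,0,0],[3,0.4,-0.5,89,0,0,0],[3,0.4,-0.5,89,0,0,0],[3,0.4,-0.5,89,0,0,0]],
  ],
)

```text
clock: 16.42
position: [527.2, 106.2, 162.9]
ee_rot: [0.994, 0.113, 0.001, 0.001]
contact_force: [-1.5, 1.2, 2.7]
gripper_width: 12.9
grasp_force: 61.9
```

Run:
```python
from h import *
st();goto(527,106,161.5,283.3);print(arm.read_state()["wrist_torque"].round(2))
i0=cv2.imread("pics/scene0.png")[:,:,::-1];s=arm.get_image("scene")
for i in(i0,s):
    b=blob(i,(222,180,250,222),5,20,200,120);print(b[0],b[1])
```

```text
t 16.43 pos [527.2 106.2 162.9] j [ 0.5   0.3  -0.31  0.   -0.96  1.29] F [-1.5  1.2  2.7] w 12.9 g 61.9
shift [-0.3  0.1  1.4] rot [ 0.002 -0.001 -0.006] yaw now -77.0
[0.28 0.25 0.  ]
[233.96442688 203.7826087 ] 253
[233.83534137 204.52610442] 249
```

Request:
servo_tool(
  rows=[
    [[3,0,0,0,0,0,0.06],[3,0,0,0,0,0,0.12],[3,0,0,0,0,0,0.18],[3,0,0,0,0,0,0.24],[3,0,0,0,0,0,0.24]],
  ],
)

```text
clock: 17.1
position: [527.6, 105.8, 162.9]
ee_rot: [1.0, -0.006, 0.001, 0.001]
contact_force: [1.0, -0.5, 3.8]
gripper_width: 12.6
grasp_force: 62.0
```

Run:
```python
from h import *
st();goto(527,106,161.5,283.3);print(arm.read_state()["wrist_torque"].round(2))
```

```text
t 17.1 pos [527.6 105.8 162.9] j [ 0.5   0.3  -0.31  0.   -0.96  1.05] F [ 1.  -0.5  3.8] w 12.6 g 62.0
shift [-0.6 -0.2  1.4] rot [ 0.002 -0.002 -0.245] yaw now -90.7
[-0.29 -0.27  0.06]
```

Request:
servo_tool(
  rows=[
    [[3,0,0,0,0,0,0.07],[3,0,0,0,0,0,0.14],[3,0,0,0,0,0,0.14]],
  ],
)

```text
clock: 17.48
position: [527.4, 105.9, 162.9]
ee_rot: [0.997, -0.076, 0.001, 0.001]
contact_force: [1.0, -1.7, 2.1]
gripper_width: 12.6
grasp_force: 62.1
```

Run:
```python
from h import *
st();goto(527,106,161.5,283.3);print(arm.read_state()["wrist_torque"].round(2))
```

```text
t 17.48 pos [527.4 105.9 162.9] j [ 0.5   0.3  -0.31  0.   -0.96  0.92] F [ 1.  -1.7  2.1] w 12.6 g 62.1
shift [-0.4 -0.   1.4] rot [ 0.002 -0.002 -0.384] yaw now -98.7
[-0.31 -0.19 -0.  ]
```

Request:
servo_tool(
  rows=[
    [[3,0,0,0,0,0,0.15],[3,0,0,0,0,0,0.3],[3,0,0,0,0,0,0.45],[3,0,0,0,0,0,0.6],[3,0,0,0,0,0,0.75],[3,0,0,0,0,0,0.9],[3,0,0,0,0,0,1.05],[3,0,0,0,0,0,1.2],[3,0,0,0,0,0,1.33],[3,0,0,0,0,0,1.33]],
  ],
)

```text
clock: 18.73
position: [526.9, 105.8, 162.9]
ee_rot: [0.738, -0.675, 0.001, 0.001]
contact_force: [-0.5, -0.9, 4.8]
gripper_width: 13.1
grasp_force: 62.4
```

Run:
```python
from h import *
st();goto(527,106,161.5,283.3);print(arm.read_state()["wrist_torque"].round(2))
```

```text
t 18.73 pos [526.9 105.8 162.9] j [ 0.5   0.3  -0.31  0.   -0.97 -0.41] F [-0.5 -0.9  4.8] w 13.1 g 62.4
shift [-0.2 -0.2  1.4] rot [ 0.002 -0.002 -1.713] yaw now -174.8
[-0.26  0.45  0.02]
```

Turned 98° freely. Next is a gentle lift test.

Request:
servo_tool(
  rows=[
    [[3,0,0,-2,0,0,0],[3,0,0,-5,0,0,0],[3,0,0,-8,0,0,0],[3,0,0,-8,0,0,0]],
  ],
)

```text
clock: 19.23
position: [527.2, 106.1, 170.6]
ee_rot: [0.737, -0.676, 0.001, 0.0]
contact_force: [-0.4, 0.7, -0.5]
gripper_width: 12.4
grasp_force: 61.5
```

No pull-up resistance, so the cap is free. I'll lift it about 130 mm and hold.

Request:
servo_tool(
  rows=[
    [[3,0,0,-20,0,0,0],[3,0,0,-45,0,0,0],[3,0,0,-75,0,0,0],[3,0,0,-100,0,0,0],[3,0,0,-120,0,0,0],[3,0,0,-120,0,0,0],[3,0,0,-120,0,0,0],[3,0,0,-120,0,0,0],[3,0,0,-120,0,0,0]],
  ],
)

```text
clock: 20.35
position: [526.7, 106.2, 289.6]
ee_rot: [0.737, -0.676, 0.001, 0.001]
contact_force: [-0.9, 0.2, -0.6]
gripper_width: 12.7
grasp_force: 61.5
```

Run:
```python
from h import *
st();s=arm.get_image("scene");p=arm.read_state()["position"]
print("expected cap centre px",proj("scene",[p[0],p[1],130+128+20]),"seat",proj("scene",[527,106,140]))
b=blob(s,(325,70,400,150),0,6,170,90);print("red",b[0],b[1])
b=blob(s,(340,135,385,175),0,6,170,90);print("red at seat",b and (b[0],b[1]))
i0=cv2.imread("pics/scene0.png")[:,:,::-1]
for i in(i0,s):print(blob(i,(222,180,250,222),5,20,200,120)[:2])
h=cv2.cvtColor(s[140:170,345:385],cv2.COLOR_RGB2HSV);print("brass/blue at neck",s[int(proj("scene",[527,106,144])[0,1]),int(proj("scene",[527,106,144])[0,0])])
```

```text
t 20.35 pos [526.7 106.2 289.6] j [ 0.5   0.2  -0.11  0.   -1.27 -0.42] F [-0.9  0.2 -0.6] w 12.7 g 61.5
expected cap centre px [[366.21786964 114.90115743]] seat [[363.10318826 153.6750172 ]]
red [364.28275862 117.14827586] 290
red at seat None
(array([233.96442688, 203.7826087 ]), np.int32(253))
(array([233.66666667, 204.48412698]), np.int32(252))
brass/blue at neck [252 207  58]
```

The cap is in the gripper about 127 mm above its seat, the brass neck is exposed, and the sniffer is back in place. Handing in.

```bash
python3 -c "
from bench import arm
print(arm.job_done())"
```

```text
the job is handed in; nothing more can be done
None
```

The job is handed in, with no verdict shown: the sniffer rested about a second on the yellow point, then on the white, and is back in its holder; the cap turned loose on the first direction tried and is held about 127 mm above its seat (about 20 s of the 64 s used).

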